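# Swing the bench vise to its index mark and clamp it

### The job

Loosen the tee-handled clamp on the bench vise's swivel base by turning it counter-clockwise (seen from above), swing the vise head until its tail points at the brass index block on the degree arc, then turn the clamp clockwise until it is fully tight again. Leave the index block where it is.

Things in the scene. Friction and masses are not known exactly. Their poses are not given: they have to be found in the camera images.
- clamp_grip (a point): Clamp handle: dark steel tee bar 58 x 15 x 26 mm high on a 76 mm iron post beside the vise's round base (left side seen from the robot), 136 mm from the swivel axis. Point: on its vertical turning axis, mid-bar, 100 mm above the table, 11 mm below the bar's top; the bar lies along x, z up. Pinch across its width from above. The like tee on a flat drill-press vise is not it.
- clamp (a joint): Turn of the clamp handle in rad, counter-clockwise from above positive: 0 = fully tight (stop), 1.4 = fully loose (stop). Starts nearly tight. Above 0.7 the head swings freely; below, a brake grips ever harder and holds the head against about 4 N m near 0. It stays where left; turning takes about 0.6 N m.
- vise_tail (a point): Tail of the vise head: level bright steel bar 30 mm square, on the robot's side. Point: mid-bar, 85 mm above the table, 115 mm from the vertical swivel axis; the bar goes on 35 mm outward, then a cone tip to 167 mm. x points along the bar straight to the swivel axis, z up. The head stays where left; loose, it takes 0.3 N m; travel 0.85 rad either side of the arc's middle; jaws 124 mm high.
- index_mark (a point): Brass index block, 30 mm along the radius x 14 x 18 mm, on the flat steel degree arc lying on the table on the robot's side of the vise (lines 10 degrees apart). Point: centre of its top, 26 mm above the table, 190 mm from the swivel axis; x points level to that axis. Leave it where it is.

How it is judged:
By the outcome, as a careful person would: the job done as asked, in the order asked, and still so for the second after the job is handed in, with the robot touching nothing.
It also fails if it takes over 61 s, if anything falls off the work surface, if the arm or the gripper's body presses on something with over 40 N, if the wrist force passes 120 N, or if a joint passes its speed limit or range.

### The arm

A 6-joint arm with a two-finger parallel gripper is mounted at the origin on the work surface. World frame = base frame: x ahead of the robot, y to its left, z up, the work surface at z = 0. Lengths are in m, angles in rad, forces in N, time in s.
With the tool pointing down it reaches from about 0.375 to 0.975 m from the base axis. Payload 3.8 kg.
Tool frame: the origin (TCP) lies between the finger pads; the fingertips stand 14 mm ahead of it and the grasp point (between the pads) lies 5 mm behind it (r.finger_overhang is the distance from the TCP to the fingertips, in m); y points along the fingers, z is the direction in which the jaws open and shut, and the axes are right-handed (so a half turn about y gives the same grasp; the last joint's range is limited). The gripper opens to 85 mm and grips with 20 to 120 N. Pads are 22 mm wide; open, the fingers measure 114 mm over their backs; the gripper's body (76 mm by 85 mm) begins 54 mm behind the grasp point. The pads swing forward as they close: fully open they stand 13 mm farther back than shut.
Start: joints at [1.22, 0.264, 1.604, -0, 1.274, -0.037], TCP at [0.208, 0.642, 0.245] pointing down, gripper open.
Joint ranges: [-2.63, 2.63], [-0.94, 2.18], [0.31, 2.57], [-1.31, 4.45], [0, 2.66], [-2.55, 2.55]. Speed limits (rad/s): [2.57, 2.57, 3.14, 3.14, 3.14, 3.14].

### API

Orientations are given as a 3x3 rotation matrix whose columns are the frame's x, y, z axes.
In Python, from plant import r gives the robot as it stands. The module is installed in compiled form; this text tells all that it offers.
- The arm moves only by the shell command python3 -m inch 'ROWS'. ROWS is JSON, a list of rows, each a list of 7 numbers: the closure, from -1 (fully open) to 1 (shut), then the shift along the tool's x, y, z in mm, then the turn, a rotation vector about the tool's x, y, z in rad. A call has 1 to 10 rows; each row is the pose to reach, as a shift and turn from the pose commanded when the call began, along the tool's axes at that moment; what a row does not reach only later rows make up. A row lasts 1/10 s, in which the tool goes at most 50 mm and 8.59 degrees, less where a joint would pass 70% of its speed; a pose out of reach is approached as far as the arm can. A call with a gripper value outside its range is refused whole. The fingers move at their own pace and stop on an object; the grip force is fixed at half the most. Time passes only in rows, so rows that repeat a pose let the fingers close. It gives the time, the measured TCP pose, the force and the opening at its end, in the units of the state.
- r.sense(): the state, without advancing time (a new reading comes with each control period).
- r.capture(name): name is "side" or "top" or "wrist"; returns the picture (400x640x3 uint8, red, green, blue); there is no depth.
- r.camera_params(name): a dict with "K" (3x3 intrinsics, pixels), "rvec" (rotation vector, rad) and "tvec" (3), from world to camera coordinates, as OpenCV has them. Camera axes: x right, y down, z forward; pixel columns grow to the right and rows downward; lengths in m; the calibration is good to about 2 mm. A picture is of the moment at which its call begins: read the wrist's pose just before it. camera_params takes no time and is no camera call; for the wrist camera it gives the pose at the moment of the call.
- r.job_done(): hands the job in, once; it reports no verdict.
The state is a dict: "clock": time; "joints": joint angles; "qd": joint speeds; "joint_torque": joint torques, N m; "eef_pos": TCP position; "eef_rot": TCP orientation; "contact_force": force on the tool from outside, world axes, zero at the start; "wrist_torque": the same for the moment, N m; "opening": finger opening in m.
Only numpy, scipy, OpenCV 4.12 (cv2) and the standard library are available. Lean on these libraries where they do the work, as an engineer would, in place of code of your own. Each camera call takes 0.05 s, during which the arm holds its last target.

## Working session

There is one attempt and no reset: what is moved stays moved. The work goes in short steps, Python scripts to look and compute and a shell command to move; the robot and the scene stay as the last step left them, time stands still between calls to the robot, and variables do not carry over. Pictures are saved under pics/ and viewed, and the job is handed in when it is done.

```bash
mkdir -p pics; cat > h.py <<'E'
import numpy as np,cv2
from plant import r
def ray(cp,u,v):
    R=cv2.Rodrigues(np.array(cp["rvec"],float))[0];t=np.array(cp["tvec"],float).ravel()
    d=R.T@np.linalg.inv(np.array(cp["K"]))@np.array([u,v,1.]);return -R.T@t,d
def onz(cp,u,v,z):
    o,d=ray(cp,u,v);return o+d*(z-o[2])/d[2]
def proj(cp,P):
    p,_=cv2.projectPoints(np.array(P,float).reshape(-1,3),np.array(cp["rvec"],float),np.array(cp["tvec"],float),np.array(cp["K"],float),None);return p.reshape(-1,2)
def snap(n,f):
    cp=r.camera_params(n);im=r.capture(n);cv2.imwrite("pics/"+f,im[:,:,::-1]);return cp,im
E
python3 - <<'E'
from h import *
np.set_printoptions(precision=4,suppress=True)
for n in("top","side"):
    cp,im=snap(n,n+"0.png");print(n,cp)
print(r.sense())
E
```

```text
top {'K': array([[424.4116,   0.    , 316.9542],
       [  0.    , 424.4116, 209.1616],
       [  0.    ,   0.    ,   1.    ]]), 'rvec': array([ 2.0618, -2.1764,  0.2267]), 'tvec': array([0.1081, 0.4924, 0.6739])}
side {'K': array([[367.0787,   0.    , 312.0455],
       [  0.    , 367.0787, 197.0423],
       [  0.    ,   0.    ,   1.    ]]), 'rvec': array([ 0.6254, -2.6267,  1.1588]), 'tvec': array([0.4764, 0.1733, 0.6207])}
{'clock': 0.1, 'joints': array([ 1.2201,  0.2647,  1.6052, -0.    ,  1.2737, -0.0369]), 'qd': array([ 0.0008, -0.0012, -0.0056, -0.0009,  0.0006,  0.    ]), 'joint_torque': array([  0.0002, -51.6701, -36.8595,  -0.0001,   0.0062,  -0.    ]), 'eef_pos': array([0.2081, 0.6414, 0.2441]), 'eef_rot': array([[ 0.9512, -0.0007,  0.3087],
       [-0.3087, -0.0019,  0.9512],
       [-0.0001, -1.    , -0.002 ]]), 'contact_force': array([0.3909, 0.2336, 0.213 ]), 'wrist_torque': array([0.0399, 0.02  , 0.0099]), 'opening': 0.08528558624133009}
```

View pics/top0.png

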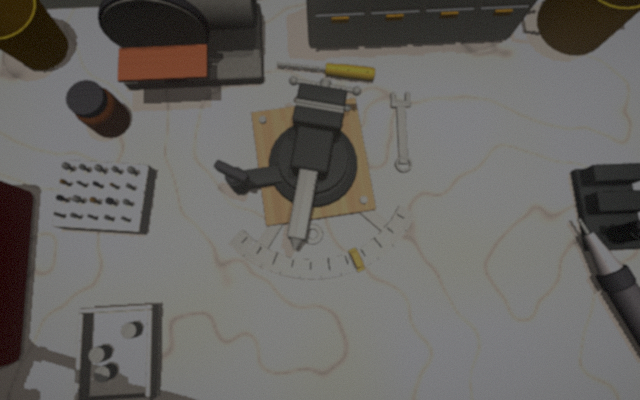

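View pics/side0.png

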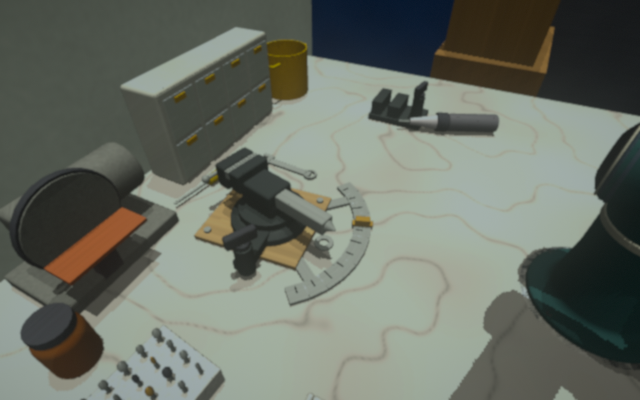

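The top view shows the vise at about (315,160), the clamp tee at (235,175), the tail tip at (297,243) and the brass block at (356,259). I'll zoom in.

```bash
python3 - <<'E'
import cv2,numpy as np
a=cv2.imread("pics/top0.png");b=cv2.imread("pics/side0.png")
def z(c,k,f): cv2.imwrite(f,cv2.resize(np.clip(c.astype(float)*1.8,0,255).astype('uint8'),None,fx=k,fy=k,interpolation=cv2.INTER_CUBIC))
z(a[140:290,200:400],4,"pics/topz.png"); z(b[140:290,190:390],4,"pics/sidez.png")
E
```

```text
(no output)
```

View pics/topz.png

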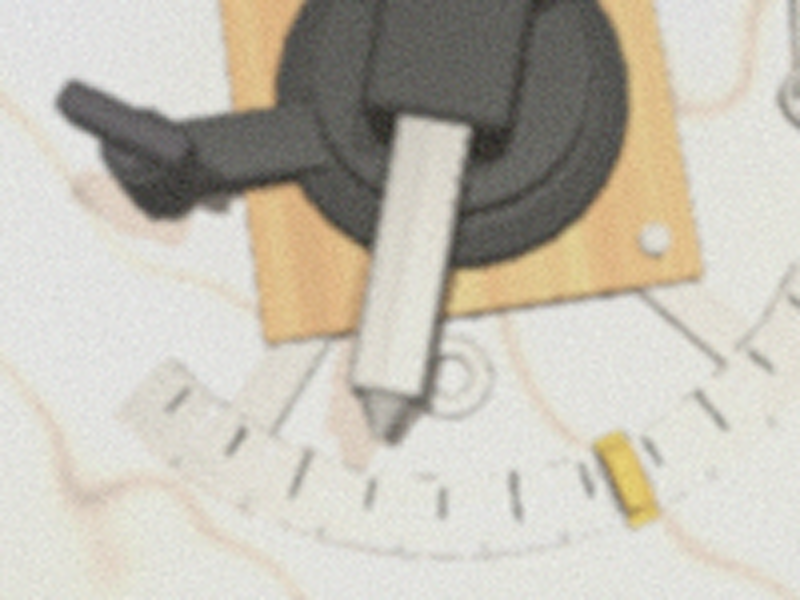

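View pics/sidez.png

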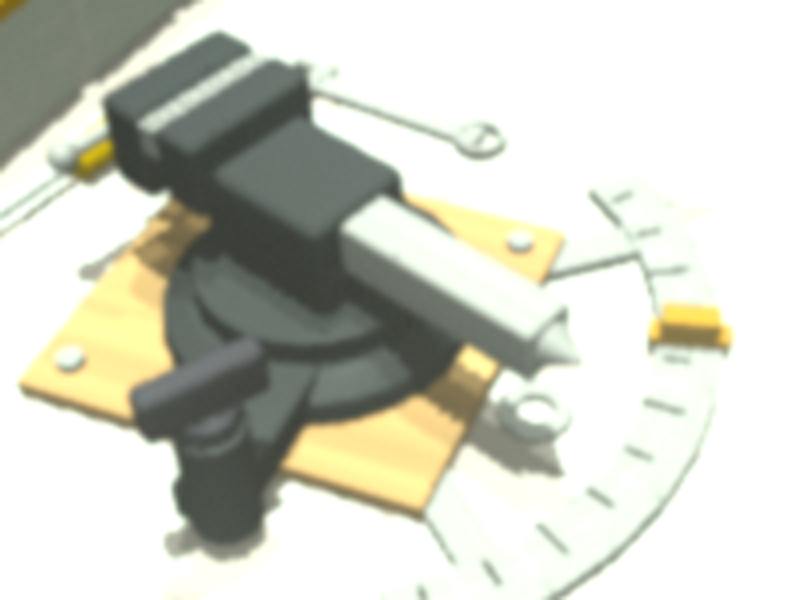

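```bash
cat > m.py <<'E'
from h import *
np.set_printoptions(precision=4,suppress=True)
T=r.camera_params("top");S=r.camera_params("side")
a=cv2.imread("pics/top0.png");b=cv2.imread("pics/side0.png")
def tri(p,q):
    o1,d1=ray(T,*p);o2,d2=ray(S,*q);d1/=np.linalg.norm(d1);d2/=np.linalg.norm(d2)
    s=np.linalg.lstsq(np.c_[d1,-d2],o2-o1,rcond=None)[0];A=o1+s[0]*d1;B=o2+s[1]*d2
    return (A+B)/2,np.linalg.norm(A-B)
zt=lambda u,v:(200+u/4-.375,140+v/4-.375); zs=lambda u,v:(190+u/4-.375,140+v/4-.375)
tip,g=tri(zt(390,443),zs(578,358));print("tip",tip,g)
for n,uv in dict(n1=(398,118),n2=(470,125),f1=(357,388),f2=(425,395)).items(): print(n,onz(T,*zt(*uv),.1))
print("tip z.085",onz(T,*zt(390,443),.085), onz(S,*zs(578,358),.085))
# brass
for nm,im,c,roi in(("top",a,T,(240,280,340,370)),("side",b,S,(205,235,345,380))):
    hsv=cv2.cvtColor(im,cv2.COLOR_BGR2HSV);m=cv2.inRange(hsv,(15,110,60),(35,255,255))
    k=np.zeros_like(m);k[roi[0]:roi[1],roi[2]:roi[3]]=1;m*=k
    cn=max(cv2.findContours(m,0,1)[0],key=cv2.contourArea);R=cv2.minAreaRect(cn);print(nm,R)
    print("centroid z.026/.017",onz(c,*R[0],.026),onz(c,*R[0],.017))
    for q in cv2.boxPoints(R):print(q,onz(c,*q,.026))
print("bar ends top",onz(T,*zt(60,92),.108),onz(T,*zt(190,148),.108),onz(T,*zt(127,119),.111))
print("bar side", onz(S,*zs(197,372),.111))
E
python3 m.py
```

```text
tip [0.428  0.1178 0.0823] 0.004880890841301897
n1 [0.5547 0.1073 0.1   ]
n2 [0.5502 0.0784 0.1   ]
f1 [0.4459 0.1284 0.1   ]
f2 [0.4417 0.102  0.1   ]
tip z.085 [0.4253 0.117  0.085 ] [0.4294 0.1205 0.085 ]
top ((356.6094970703125, 258.948974609375), (21.92963218688965, 6.8265790939331055), 64.98310852050781)
centroid z.026/.017 [0.4114 0.0175 0.026 ] [0.4121 0.0166 0.017 ]
[348.8795 250.4563] [0.4267 0.0298 0.026 ]
[355.0657 247.5694] [0.4311 0.0188 0.026 ]
[364.3394 267.4417] [0.3962 0.0054 0.026 ]
[358.1533 270.3285] [0.3919 0.0163 0.026 ]
side ((362.57086181640625, 220.4380645751953), (19.157470703125, 8.381393432617188), 3.814074993133545)
centroid z.026/.017 [0.41   0.0237 0.026 ] [0.4125 0.0152 0.017 ]
[352.7346 223.9823] [0.4237 0.0414 0.026 ]
[353.2921 215.6195] [0.4316 0.0193 0.026 ]
[372.4071 216.8938] [0.3959 0.0057 0.026 ]
[371.8496 225.2566] [0.3889 0.0279 0.026 ]
bar ends top [0.5702 0.2415 0.108 ] [0.5442 0.1901 0.108 ] [0.5566 0.2144 0.111 ]
bar side [0.5551 0.2184 0.111 ]
```

```bash
cat > go.py <<'E'
import sys
from h import *
from scipy.spatial.transform import Rotation as Ro
np.set_printoptions(precision=4,suppress=True)
# usage: go.py x y z jawdeg  -> row shift mm, turn
s=r.sense();R=np.array(s["eef_rot"]);p=np.array(s["eef_pos"])
x,y,z,j=map(float,sys.argv[1:5]);a=np.radians(j)
zz=np.array([np.cos(a),np.sin(a),0]);yy=np.array([0,0,-1.]);xx=np.cross(yy,zz)
G=np.c_[xx,yy,zz]
print("now",p,"jaw",np.degrees(np.arctan2(R[1,2],R[0,2])),"q",s["joints"],"t",s["clock"],"F",s["contact_force"],"open",s["opening"])
print("shift mm",R.T@(np.array([x,y,z])-p)*1e3,"turn",Ro.from_matrix(R.T@G).as_rotvec())
E
python3 go.py .556 .216 .245 -27
```

```text
now [0.2081 0.6414 0.2441] jaw 72.02012776263686 q [ 1.2201  0.2647  1.6052 -0.      1.2737 -0.0369] t 0.1 F [0.3909 0.2336 0.213 ] open 0.08528558624133009
shift mm [ 462.1913   -0.3404 -297.2952] turn [0.0016 1.7282 0.0017]
```

```bash
python3 -m inch '[[-1,462,0,-297,0,1.728,0],[-1,462,0,-297,0,1.728,0],[-1,462,0,-297,0,1.728,0],[-1,462,0,-297,0,1.728,0],[-1,462,0,-297,0,1.728,0],[-1,462,0,-297,0,1.728,0],[-1,462,0,-297,0,1.728,0],[-1,462,0,-297,0,1.728,0],[-1,462,0,-297,0,1.728,0],[-1,462,0,-297,0,1.728,0]]'; python3 go.py .556 .216 .245 -27
```

```text
clock: 1.1
eef_pos: [0.5256, 0.2531, 0.2449]
eef_rot: [[-0.247, -0.0, 0.969], [-0.969, -0.0, -0.247], [0.0, -1.0, -0.0]]
contact_force: [0.0, 0.6, -0.5]
opening: 0.0853
now [0.5256 0.2531 0.2449] jaw -14.280259967019006 q [0.406  0.0923 1.8051 0.0001 1.2446 0.6553] t 1.1 F [ 0.0325  0.6027 -0.5428] open 0.08528318112617742
shift mm [28.4768 -0.1113 38.5989] turn [0.0004 0.222  0.0003]
```

```bash
python3 -m inch '[[-1,15,0,20,0,0.11,0],[-1,15,0,20,0,0.11,0],[-1,15,0,20,0,0.11,0]]'; python3 go.py .556 .216 .245 -27; python3 - <<'E'
from h import *
cp,im=snap("wrist","w1.png");print(cp)
E
```

```text
clock: 1.4
eef_pos: [0.5405, 0.2352, 0.2446]
eef_rot: [[-0.346, -0.001, 0.938], [-0.938, 0.0, -0.346], [0.0, -1.0, -0.001]]
contact_force: [0.1, -0.1, -0.4]
opening: 0.0852
now [0.5405 0.2352 0.2446] jaw -20.240689433700492 q [0.3679 0.1046 1.7922 0.0007 1.2462 0.7209] t 1.4 F [ 0.0603 -0.0664 -0.3764] open 0.08517507919281297
shift mm [12.6853 -0.3762 21.1768] turn [0.0014 0.118  0.0005]
{'K': array([[324.7451823 ,   0.        , 318.26677304],
       [  0.        , 324.7451823 , 200.70261866],
       [  0.        ,   0.        ,   1.        ]]), 'rvec': array([-2.83742347,  0.50503122,  0.06887104]), 'tvec': array([-0.42559921,  0.36017543,  0.48397269])}
```

View pics/w1.png

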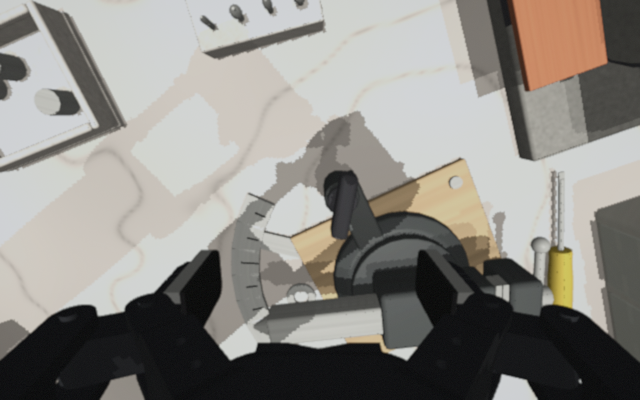

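The wrist view shows the tee bar at about (345,205), the tail at (320,320) and the arc on the left. I'll zoom in and measure the bar.

```bash
python3 - <<'E'
import cv2,numpy as np
a=cv2.imread("pics/w1.png")[150:260,280:400]
cv2.imwrite("pics/w1z.png",cv2.resize(np.clip(a*2.0,0,255).astype('uint8'),None,fx=5,fy=5,interpolation=cv2.INTER_CUBIC))
E
```

```text
(no output)
```

View pics/w1z.png

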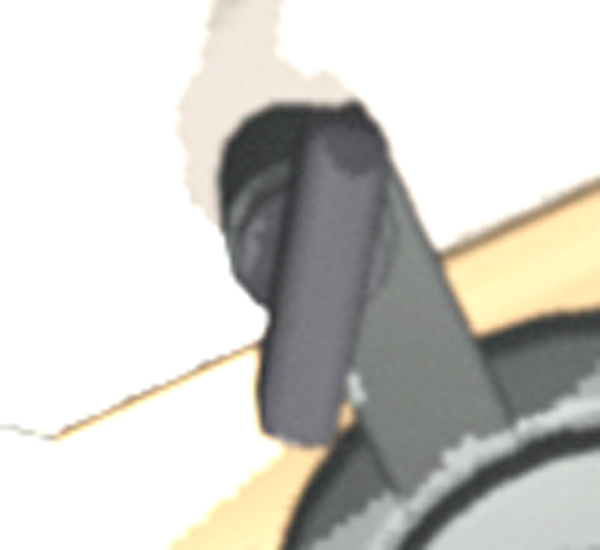

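```bash
python3 - <<'E'
from h import *
np.set_printoptions(precision=4,suppress=True)
W=r.camera_params("wrist")
z=lambda u,v:(280+u/5-.4,150+v/5-.4)
A=onz(W,*z(343,148),.110);B=onz(W,*z(298,437),.110);print(A,B,np.linalg.norm(A-B),(A+B)/2,np.degrees(np.arctan2(*(A-B)[1::-1])))
for n,uv in dict(l=(290,280),r=(368,295)).items():print(n,onz(W,*z(*uv),.110))
R=cv2.Rodrigues(W["rvec"])[0];print("cam",-R.T@W["tvec"])
E
python3 go.py .5565 .2155 .16 -26.5
```

```text
[0.5677 0.2405 0.11  ] [0.5441 0.195  0.11  ] 0.05130173697607342 [0.5559 0.2178 0.11  ] 62.52554075583175
l [0.5521 0.2221 0.11  ]
r [0.5636 0.2151 0.11  ]
cam [0.5629 0.2982 0.3731]
now [0.5401 0.2359 0.2448] jaw -20.166160241564548 q [0.3692 0.1043 1.7923 0.0007 1.2462 0.7209] t 1.45 F [-0.0872  0.6175  0.0487] open 0.0852548933513496
shift mm [13.5048 84.7353 22.5281] turn [0.0013 0.1105 0.0004]
```

```bash
python3 -m inch '[[-1,13,40,22,0,0.115,0],[-1,13,85,22,0,0.115,0],[-1,13,85,22,0,0.115,0],[-1,13,85,22,0,0.115,0],[-1,13,85,22,0,0.115,0]]'; python3 go.py .5565 .2165 .098 -27
```

```text
clock: 1.95
eef_pos: [0.5578, 0.2174, 0.1628]
eef_rot: [[-0.449, 0.003, 0.893], [-0.893, 0.001, -0.449], [-0.003, -1.0, 0.002]]
contact_force: [-0.2, -0.5, 0.7]
opening: 0.085
now [0.5578 0.2174 0.1628] jaw -26.699556971672227 q [0.3299 0.1834 1.8594 0.0002 1.0953 0.7958] t 1.95 F [-0.1628 -0.5056  0.7476] open 0.08500416579999717
shift mm [ 1.5884 64.837  -0.9487] turn [-0.0023  0.0052 -0.0027]
```

```bash
python3 -m inch '[[-1,1,25,-1,0,0,0],[-1,1,45,-1,0,0,0],[-1,1,65,-1,0,0,0],[-1,1,65,-1,0,0,0],[-1,1,65,-1,0,0,0]]'; python3 go.py .5565 .2165 .098 -27
python3 - <<'E'
from h import *
snap("wrist","w2.png")
E
```

```text
clock: 2.45
eef_pos: [0.5567, 0.2163, 0.0975]
eef_rot: [[-0.45, 0.003, 0.893], [-0.893, 0.001, -0.45], [-0.002, -1.0, 0.002]]
contact_force: [-0.0, 0.5, 1.2]
opening: 0.0853
now [0.5567 0.2163 0.0975] jaw -26.7715940619119 q [0.3288 0.2496 1.9125 0.0001 0.9767 0.796 ] t 2.45 F [-0.0384  0.4883  1.2179] open 0.08529450426286597
shift mm [-0.115  -0.5345 -0.2715] turn [-0.0019  0.004  -0.0021]
```

View pics/w2.png

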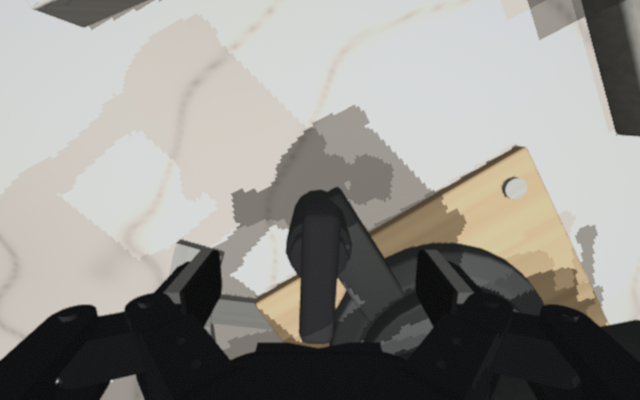

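The fingers straddle the bar, which is centred at column 320. Closing.

```bash
python3 -m inch '[[1,0,0,0,0,0,0],[1,0,0,0,0,0,0],[1,0,0,0,0,0,0],[1,0,0,0,0,0,0],[1,0,0,0,0,0,0],[1,0,0,0,0,0,0],[1,0,0,0,0,0,0],[1,0,0,0,0,0,0]]'; python3 go.py .5565 .2165 .098 -27
```

```text
clock: 3.3
eef_pos: [0.5562, 0.2153, 0.0961]
eef_rot: [[-0.451, 0.001, 0.893], [-0.893, -0.0, -0.451], [-0.0, -1.0, 0.001]]
contact_force: [-0.1, -2.4, 6.3]
opening: 0.0238
now [0.5562 0.2153 0.0961] jaw -26.809318662797963 q [ 0.3278  0.2507  1.9139 -0.0006  0.9759  0.7961] t 3.3 F [-0.1261 -2.3668  6.2527] open 0.023791408435515592
shift mm [-1.2149 -1.8606 -0.261 ] turn [-0.0011  0.0033 -0.0005]
```

```bash
python3 -m inch '[[1,0,0,0,0,0,0],[1,0,0,0,0,0,0],[1,0,0,0,0,0,0],[1,0,0,0,0,0,0]]'; python3 -c "
from h import *
snap('wrist','w3.png')"
```

```text
clock: 3.7
eef_pos: [0.5562, 0.2153, 0.0962]
eef_rot: [[-0.451, 0.001, 0.892], [-0.892, -0.0, -0.451], [-0.001, -1.0, 0.001]]
contact_force: [-0.3, -2.2, 6.5]
opening: 0.0237
```

View pics/w3.png

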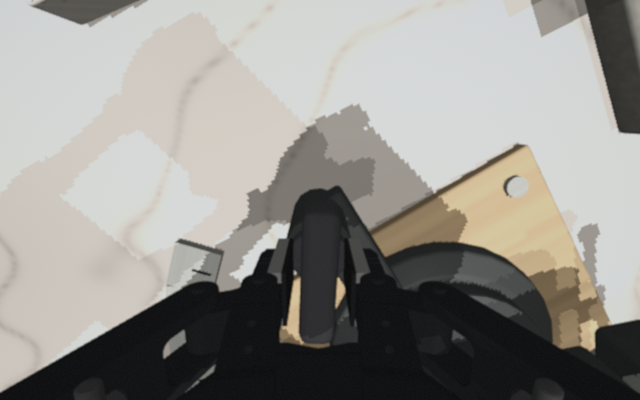

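The tips are pinching the collar under the bar (23.7 mm opening). I'll open, rise about 7 mm and close again.

```bash
python3 -m inch '[[0,0,0,0,0,0,0],[0,0,0,0,0,0,0],[0,0,-7,0,0,0,0],[0,0,-7,0,0,0,0],[1,0,-7,0,0,0,0],[1,0,-7,0,0,0,0],[1,0,-7,0,0,0,0],[1,0,-7,0,0,0,0],[1,0,-7,0,0,0,0],[1,0,-7,0,0,0,0]]'; python3 go.py .5565 .2165 .103 -27
```

```text
clock: 4.75
eef_pos: [0.5561, 0.2152, 0.1026]
eef_rot: [[-0.451, 0.001, 0.893], [-0.893, -0.0, -0.451], [-0.0, -1.0, 0.001]]
contact_force: [1.3, -2.5, 1.0]
opening: 0.0139
now [0.5561 0.2152 0.1026] jaw -26.803498998026537 q [ 0.3278  0.2432  1.9097 -0.0007  0.9878  0.796 ] t 4.75 F [ 1.3185 -2.466   0.9946] open 0.01385198776756994
shift mm [-1.3086 -0.4182 -0.2052] turn [-0.0011  0.0034 -0.0003]
```

```bash
python3 -m inch '[[1,0,0,0,0,-0.07,0],[1,0,0,0,0,-0.14,0],[1,0,0,0,0,-0.21,0],[1,0,0,0,0,-0.28,0],[1,0,0,0,0,-0.35,0],[1,0,0,0,0,-0.42,0],[1,0,0,0,0,-0.49,0],[1,0,0,0,0,-0.56,0],[1,0,0,0,0,-0.63,0],[1,0,0,0,0,-0.7,0]]'; python3 go.py .5565 .2165 .103 -27; python3 -c "
from plant import r;print(r.sense()['wrist_torque'])"
```

```text
clock: 5.75
eef_pos: [0.5569, 0.2151, 0.1026]
eef_rot: [[0.231, 0.003, 0.973], [-0.973, 0.0, 0.231], [0.0, -1.0, 0.003]]
contact_force: [5.0, -3.0, 0.2]
opening: 0.014
now [0.5569 0.2151 0.1026] jaw 13.381851411324586 q [ 0.3273  0.2434  1.9093 -0.0008  0.9863  0.0942] t 5.75 F [ 5.0098 -3.008   0.2491] open 0.013975607218239476
shift mm [-1.4065 -0.3649 -0.0617] turn [-0.0026  0.7048 -0.0005]
[-0.45485728 -0.69443372 -0.36432016]
```

Turned 0.7 rad with low forces. Continuing by 0.6 rad.

```bash
python3 -m inch '[[1,0,0,0,0,-0.07,0],[1,0,0,0,0,-0.14,0],[1,0,0,0,0,-0.21,0],[1,0,0,0,0,-0.28,0],[1,0,0,0,0,-0.35,0],[1,0,0,0,0,-0.42,0],[1,0,0,0,0,-0.49,0],[1,0,0,0,0,-0.55,0],[1,0,0,0,0,-0.58,0],[1,0,0,0,0,-0.58,0]]'; python3 go.py .5565 .2165 .103 -27; python3 -c "
from h import *
print(r.sense()['wrist_torque']);snap('side','s2.png');snap('wrist','w4.png')"
```

```text
clock: 6.75
eef_pos: [0.5575, 0.2154, 0.1026]
eef_rot: [[0.725, 0.004, 0.688], [-0.688, 0.001, 0.725], [0.002, -1.0, 0.003]]
contact_force: [7.5, -2.6, -1.2]
opening: 0.0138
now [0.5575 0.2154 0.1026] jaw 46.50054817894992 q [ 0.3274  0.2437  1.9089 -0.0007  0.985  -0.4838] t 6.75 F [ 7.499  -2.5854 -1.217 ] open 0.013799293193950983
shift mm [-1.4248 -0.3809  0.1105] turn [-0.0043  1.2828 -0.    ]
[-0.33926739 -0.98272394 -0.17535695]
```

View pics/w4.png

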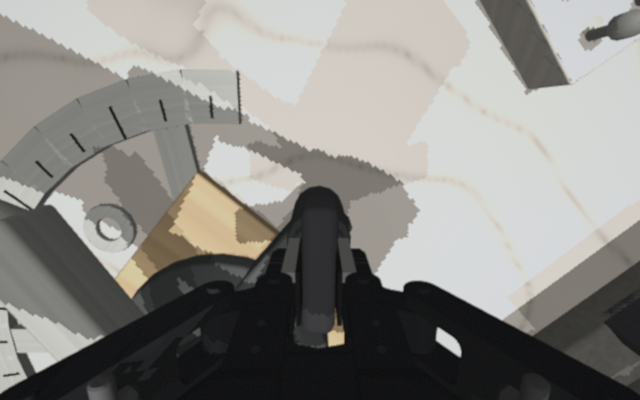

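View pics/s2.png

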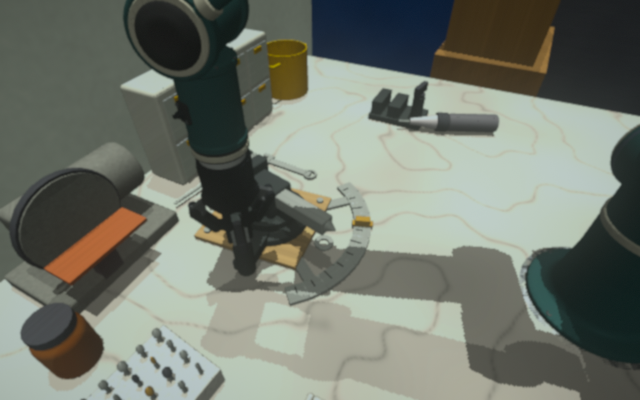

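The tee is still square in the pads and the clamp is at about 1.3 rad, so it is loose. Release, lift, and move over the tail.

```bash
python3 -m inch '[[0,0,0,0,0,0,0],[0,0,0,0,0,0,0],[0,0,0,0,0,0,0],[-0.5,0,-30,0,0,0,0],[-1,0,-70,0,0,0,0],[-1,0,-70,0,0,0,0],[-1,0,-70,0,0,0,0],[-1,0,-70,0,0,0,0]]'; python3 go.py .4637 .1111 .17 78.4; python3 -c "
from h import *
snap('wrist','w5.png');np.save('w5',r.camera_params('wrist'),allow_pickle=True)"
```

```text
clock: 7.65
eef_pos: [0.5545, 0.2152, 0.1712]
eef_rot: [[0.726, -0.002, 0.688], [-0.688, -0.001, 0.726], [-0.001, -1.0, -0.002]]
contact_force: [-0.2, 0.2, -1.1]
opening: 0.0852
now [0.5545 0.2152 0.1712] jaw 46.533129267860446 q [ 0.3283  0.1721  1.8563  0.0002  1.1154 -0.4839] t 7.65 F [-0.172   0.2139 -1.0513] open 0.0852084943031906
shift mm [   5.7513    1.4046 -138.0491] turn [ 0.0015 -0.5562 -0.0016]
```

View pics/w5.png

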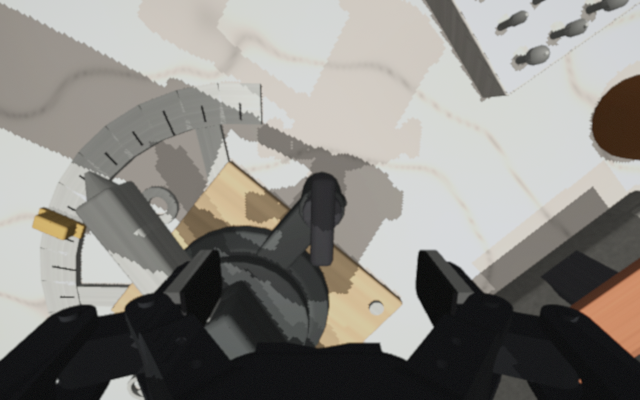

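This wrist view gives the tail at (130,220), the block at (58,222) and the arc close up. I'll refine the measurement with it.

```bash
python3 - <<'E'
import cv2,numpy as np
a=cv2.imread("pics/w5.png")[150:300,20:220]
cv2.imwrite("pics/w5z.png",cv2.resize(np.clip(a*1.5,0,255).astype('uint8'),None,fx=4,fy=4,interpolation=cv2.INTER_CUBIC))
E
```

```text
(no output)
```

View pics/w5z.png

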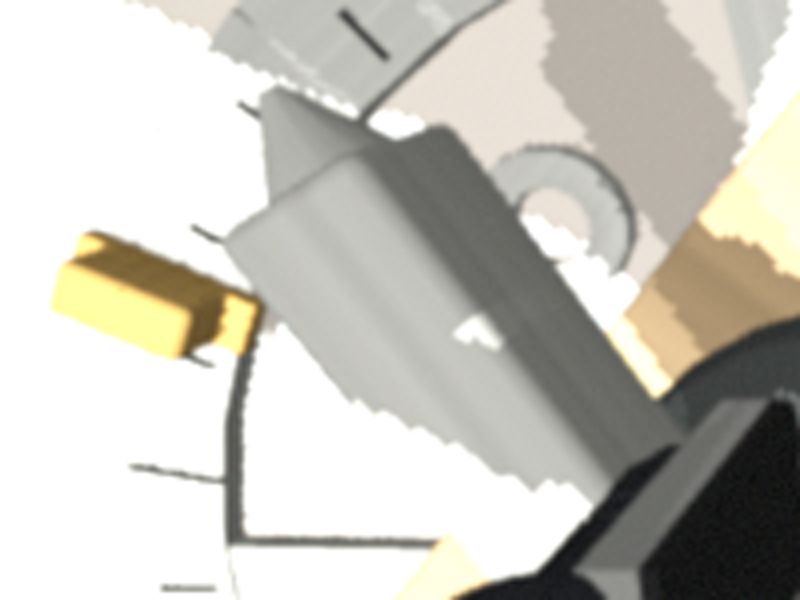

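```bash
python3 - <<'E'
from h import *
np.set_printoptions(precision=4,suppress=True)
W=np.load('w5.npy',allow_pickle=True).item()
z=lambda u,v:(20+u/4-.375,150+v/4-.375)
C=[onz(W,*z(*q),.026) for q in((70,263),(192,310),(180,357),(53,303))]
C=np.array(C);print(C,C.mean(0)); d=(C[1]+C[2]-C[0]-C[3])/2;print("len",np.linalg.norm(d),"dir",np.degrees(np.arctan2(d[1],d[0])))
f1=onz(W,*z(228,238),.1);f2=onz(W,*z(350,155),.1);tip=onz(W,*z(268,95),.085);print(f1,f2,(f1+f2)/2,tip)
# arc tick lines from top0, intersection (zoom coords endpoints)
T=r.camera_params("top");zt=lambda u,v:(200+u/4-.375,140+v/4-.375)
A=[];b=[]
for p,q in(((188,388),(170,412)),((245,428),(230,455)),((304,460),(292,497)),((372,478),(367,510)),((442,487),(442,518)),((515,472),(518,520)),((585,465),(592,495)),((700,392),(720,427)),((752,348),(770,370))):
    P=onz(T,*zt(*p),.008)[:2];Q=onz(T,*zt(*q),.008)[:2];e=(Q-P)/np.linalg.norm(Q-P);n=np.array([-e[1],e[0]]);A.append(n);b.append(n@P)
A=np.array(A);b=np.array(b);x=np.linalg.lstsq(A,b,rcond=None)[0];print("axis from ticks",x,A@x-b)
E
```

```text
[[0.3988 0.0208 0.026 ]
 [0.4238 0.0312 0.026 ]
 [0.4286 0.02   0.026 ]
 [0.4016 0.0101 0.026 ]] [0.4132 0.0205 0.026 ]
len 0.02789238283386857 dir 21.326114961638968
[0.4431 0.1078 0.1   ] [0.4482 0.133  0.1   ] [0.4456 0.1204 0.1   ] [0.4281 0.1218 0.085 ]
axis from ticks [0.6391 0.0746] [-0.005  -0.0069  0.0059  0.0092  0.0115 -0.0087 -0.0044 -0.0036  0.0001]
```

```bash
python3 -m inch '[[-1,6,0,-45,0,-0.14,0],[-1,6,0,-90,0,-0.28,0],[-1,6,0,-138,0,-0.42,0],[-1,6,0,-138,0,-0.556,0],[-1,6,0,-138,0,-0.556,0],[-1,6,0,-138,0,-0.556,0],[-1,6,0,-138,0,-0.556,0]]'; python3 go.py .4637 .1111 .08 78.4
```

```text
clock: 8.4
eef_pos: [0.4655, 0.1116, 0.1721]
eef_rot: [[0.979, -0.0, 0.203], [-0.203, 0.0, 0.979], [-0.0, -1.0, 0.0]]
contact_force: [-0.6, 0.1, -0.2]
opening: 0.0853
now [0.4655 0.1116 0.1721] jaw 78.28458660225193 q [ 0.1832 -0.0513  2.0913  0.0001  1.1016 -1.1831] t 8.4 F [-0.623   0.1336 -0.2   ] open 0.08534665188012434
shift mm [-1.684  92.1266 -0.9155] turn [-0.0001 -0.002  -0.0001]
```

```bash
python3 -m inch '[[-1,-2,30,-1,0,0,0],[-1,-2,60,-1,0,0,0],[-1,-2,91,-1,0,0,0],[-1,-2,91,-1,0,0,0],[-1,-2,91,-1,0,0,0]]'; python3 go.py .4637 .1111 .08 78.4;python3 -c "
from h import *
snap('wrist','w6.png')"
```

```text
clock: 8.9
eef_pos: [0.4628, 0.1109, 0.081]
eef_rot: [[0.979, -0.002, 0.202], [-0.202, -0.0, 0.979], [-0.002, -1.0, -0.001]]
contact_force: [0.4, -0.5, 0.0]
opening: 0.0856
now [0.4628 0.1109 0.081 ] jaw 78.37503724062834 q [ 0.1829  0.0575  2.1733  0.      0.9127 -1.185 ] t 8.9 F [ 0.4333 -0.5364  0.0163] open 0.08556669464674423
shift mm [0.8703 1.0239 0.3367] turn [ 0.0007 -0.0004 -0.0017]
```

View pics/w6.png

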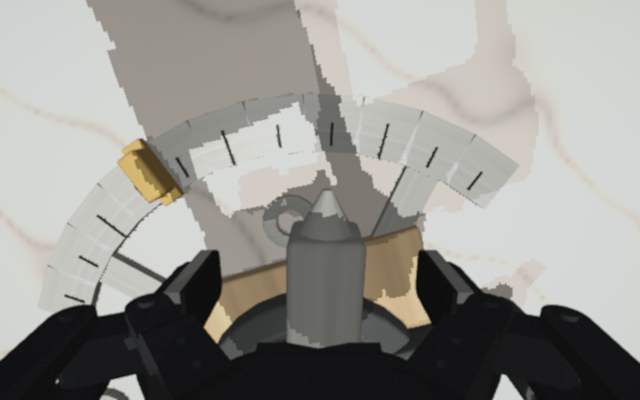

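```bash
python3 - <<'E'
from h import *
np.set_printoptions(precision=4,suppress=True)
W=r.camera_params("wrist");T=r.camera_params("top");zt=lambda u,v:(200+u/4-.375,140+v/4-.375)
def ang(P,ax): d=P[:2]-ax;return round(np.degrees(np.arctan2(-d[1],-d[0])),1),round(np.hypot(*d),4)
ax=np.array([.591,.085])
for p in((179,400),(237,441),(298,478),(370,494),(442,502),(517,496),(589,480),(652,450),(710,410),(761,359)):print(p,ang(onz(T,*zt(*p),.008),ax))
axw=ax
print("wrist")
for p in((475,181),(432,157),(384,141),(332,134),(279,136),(228,148),(182,167),(112,226),(88,261),(75,298)):print(p,ang(onz(W,*p,.008),axw))
print("blk",ang(onz(W,148,172,.026),axw),"tip",onz(W,328,190,.085))
E
```

```text
(179, 400) (np.float64(-43.7), np.float64(0.1843))
(237, 441) (np.float64(-33.8), np.float64(0.1839))
(298, 478) (np.float64(-24.0), np.float64(0.1867))
(370, 494) (np.float64(-13.9), np.float64(0.1848))
(442, 502) (np.float64(-4.1), np.float64(0.185))
(517, 496) (np.float64(6.2), np.float64(0.1848))
(589, 480) (np.float64(16.3), np.float64(0.1859))
(652, 450) (np.float64(25.9), np.float64(0.1853))
(710, 410) (np.float64(35.7), np.float64(0.1851))
(761, 359) (np.float64(45.9), np.float64(0.1849))
wrist
(475, 181) (np.float64(-44.7), np.float64(0.1838))
(432, 157) (np.float64(-34.6), np.float64(0.1837))
(384, 141) (np.float64(-24.5), np.float64(0.1837))
(332, 134) (np.float64(-14.4), np.float64(0.1835))
(279, 136) (np.float64(-4.3), np.float64(0.1835))
(228, 148) (np.float64(5.9), np.float64(0.1832))
(182, 167) (np.float64(15.9), np.float64(0.1837))
(112, 226) (np.float64(36.0), np.float64(0.1833))
(88, 261) (np.float64(46.1), np.float64(0.1843))
(75, 298) (np.float64(56.0), np.float64(0.1841))
blk (np.float64(19.2), np.float64(0.1897)) tip [0.4291 0.1228 0.085 ]
```

Tick angles come out 10° apart at constant radius, so the axis (0.591, 0.085) is confirmed. The tail is at −11.6° and the block at about +21°. Gripping the tail.

```bash
python3 -m inch '[[1,0,0,0,0,0,0],[1,0,0,0,0,0,0],[1,0,0,0,0,0,0],[1,0,0,0,0,0,0],[1,0,0,0,0,0,0],[1,0,0,0,0,0,0],[1,0,0,0,0,0,0],[1,0,0,0,0,0,0]]'; python3 - <<'E'
from h import *
from scipy.spatial.transform import Rotation as Ro
np.set_printoptions(precision=4,suppress=True)
s=r.sense();p=s["eef_pos"];R=s["eef_rot"];print(p,np.degrees(np.arctan2(R[1,2],R[0,2])),s["wrist_torque"])
ax=np.array([.591,.085,p[2]])
print("r,ang",np.linalg.norm(p-ax),np.degrees(np.arctan2(*(ax-p)[1::-1])))
for k in np.radians([4,8,12,16,20,24,28,30,32.6]):
    q=ax+Ro.from_rotvec([0,0,k]).apply(p-ax);print(R.T@(q-p)*1e3,R.T@np.array([0,0,k]))
E
```

```text
clock: 9.75
eef_pos: [0.4636, 0.1109, 0.0825]
eef_rot: [[0.979, 0.002, 0.202], [-0.202, 0.001, 0.979], [0.001, -1.0, 0.001]]
contact_force: [-0.8, 1.7, 6.4]
opening: 0.0292
[0.4636 0.1109 0.0825] 78.34442553229815 [ 0.1306  0.2355 -0.1646]
r,ang 0.13003736492461826 -11.490852245322742
[ 0.3429 -0.0097 -9.07  ] [ 0.0001 -0.0698  0.0001]
[  1.3176  -0.0184 -18.094 ] [ 0.0002 -0.1396  0.0002]
[  2.9194  -0.0262 -27.028 ] [ 0.0003 -0.2094  0.0002]
[  5.1405  -0.0328 -35.8285] [ 0.0004 -0.2793  0.0003]
[  7.9701  -0.0384 -44.4526] [ 0.0005 -0.3491  0.0004]
[ 11.3944  -0.0429 -52.8584] [ 0.0006 -0.4189  0.0005]
[ 15.3967  -0.0462 -61.0048] [ 0.0007 -0.4887  0.0006]
[ 17.6086  -0.0474 -64.9683] [ 0.0008 -0.5236  0.0006]
[ 20.6885  -0.0486 -70.0011] [ 0.0008 -0.569   0.0006]
```

```bash
python3 -m inch '[[1,0.3,0,-9.1,0,-0.07,0],[1,1.3,0,-18.1,0,-0.14,0],[1,2.9,0,-27,0,-0.209,0],[1,5.1,0,-35.8,0,-0.279,0],[1,8,0,-44.5,0,-0.349,0],[1,11.4,0,-52.9,0,-0.419,0],[1,15.4,0,-61,0,-0.489,0],[1,20.7,0,-70,0,-0.569,0],[1,20.7,0,-70,0,-0.569,0],[1,20.7,0,-70,0,-0.569,0]]'; python3 - <<'E'
from h import *
np.set_printoptions(precision=4,suppress=True)
s=r.sense();p=s["eef_pos"];R=s["eef_rot"];print(p,np.degrees(np.arctan2(R[1,2],R[0,2])),s["wrist_torque"],s["joints"])
d=np.array([.591,.085])-p[:2];print("r,ang",np.hypot(*d),np.degrees(np.arctan2(d[1],d[0])))
snap('wrist','w7.png')
E
```

```text
clock: 10.75
eef_pos: [0.4692, 0.0378, 0.0825]
eef_rot: [[0.933, 0.0, -0.359], [0.359, 0.0, 0.933], [0.0, -1.0, 0.0]]
contact_force: [-3.4, 1.5, 7.9]
opening: 0.0294
[0.4692 0.0378 0.0825] 111.03223047779267 [0.4093 0.4725 0.5398] [ 0.0273  0.0443  2.184   0.0003  0.9131 -1.9107]
r,ang 0.13064366630268603 21.172357111530104
```

View pics/w7.png

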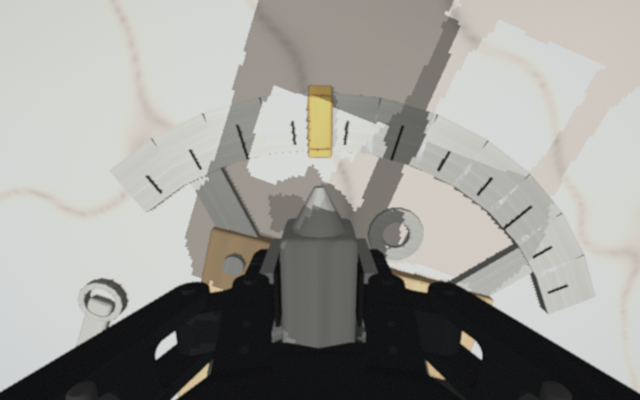

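The tail tip and the brass block both sit at column 320. Release, lift, and check from above.

```bash
python3 -m inch '[[-0.2,0,0,0,0,0,0],[-0.6,0,0,0,0,0,0],[-1,0,0,0,0,0,0],[-1,0,0,0,0,0,0],[-1,0,-40,0,0,0,0],[-1,0,-90,0,0,0,0],[-1,0,-90,0,0,0,0],[-1,0,-90,0,0,0,0],[-1,0,-90,0,0,0,0]]'; python3 go.py .556 .2155 .172 52; python3 -c "
from h import *
snap('wrist','w8.png')
cp,im=snap('top','t8.png')"
```

```text
clock: 11.7
eef_pos: [0.4681, 0.0378, 0.1702]
eef_rot: [[0.934, -0.002, -0.358], [0.358, -0.0, 0.934], [-0.002, -1.0, 0.001]]
contact_force: [0.2, -0.2, 0.2]
opening: 0.0857
now [0.4681 0.0378 0.1702] jaw 110.98194270341307 q [ 0.0276 -0.0666  2.1095 -0.      1.1005 -1.9094] t 11.7 F [ 0.2366 -0.2032  0.2374] open 0.08572361922242823
shift mm [145.6942  -1.9299 134.4362] turn [ 0.0003  1.0294 -0.0018]
```

View pics/w8.png

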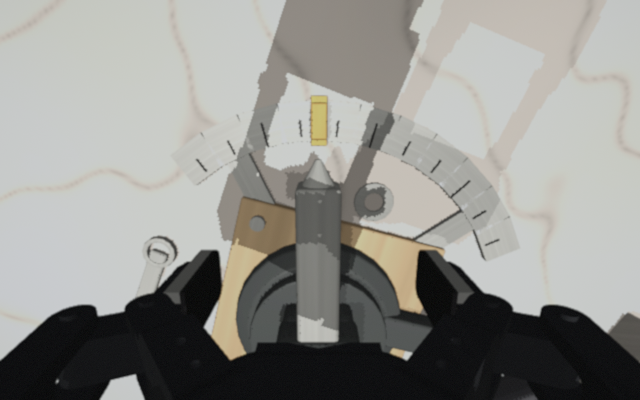

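View pics/t8.png

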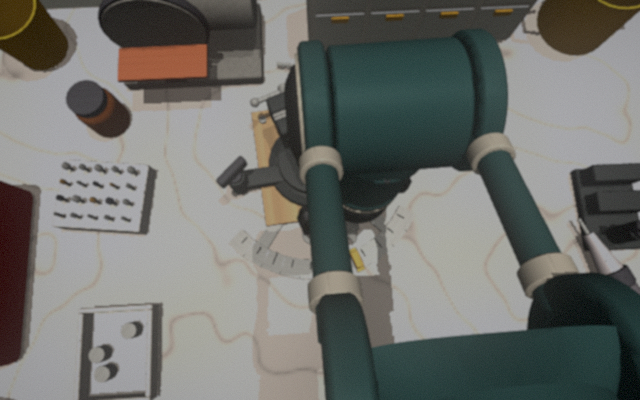

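The tail is still on the block (both at column 319). Back to the clamp; its bar lies at about 136°.

```bash
python3 -m inch '[[-1,36,0,34,0,0.14,0],[-1,73,0,67,0,0.28,0],[-1,110,0,100,0,0.42,0],[-1,146,0,134,0,0.56,0],[-1,146,0,134,0,0.7,0],[-1,146,0,134,0,0.84,0],[-1,146,0,134,0,0.98,0],[-1,146,0,134,0,1.126,0],[-1,146,0,134,0,1.126,0],[-1,146,0,134,0,1.126,0]]'; python3 go.py .556 .2155 .103 46.5; python3 -c "
from h import *
snap('wrist','w9.png')"
```

```text
clock: 12.8
eef_pos: [0.5566, 0.215, 0.1699]
eef_rot: [[0.727, -0.002, 0.686], [-0.686, -0.001, 0.727], [-0.001, -1.0, -0.002]]
contact_force: [-0.4, -0.3, -0.7]
opening: 0.0853
now [0.5566 0.215  0.1699] jaw 46.66568580809419 q [ 0.3269  0.1768  1.8533 -0.      1.1139 -0.4876] t 12.8 F [-0.3815 -0.3463 -0.7325] open 0.08527183741619826
shift mm [-0.708  66.8674  0.1195] turn [ 0.0021  0.0029 -0.0011]
```

View pics/w9.png

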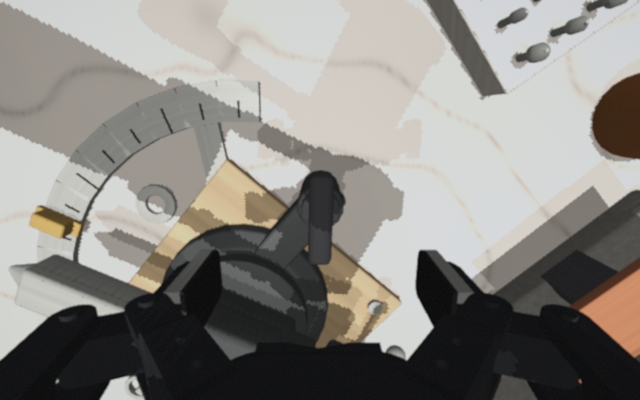

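```bash
python3 -m inch '[[-1,0,25,0,0,0,0],[-1,0,50,0,0,0,0],[-1,0,67,0,0,0,0],[-1,0,67,0,0,0,0],[1,0,67,0,0,0,0],[1,0,67,0,0,0,0],[1,0,67,0,0,0,0],[1,0,67,0,0,0,0],[1,0,67,0,0,0,0],[1,0,67,0,0,0,0]]';python3 -m inch '[[1,0,0,0,0,0,0],[1,0,0,0,0,0,0],[1,0,0,0,0,0,0],[1,0,0,0,0,0,0]]'; python3 go.py .556 .2155 .103 -27; python3 -c "
from plant import r;print(r.sense()['wrist_torque'])"
```

```text
clock: 13.85
eef_pos: [0.5577, 0.2153, 0.1053]
eef_rot: [[0.725, 0.001, 0.689], [-0.689, 0.0, 0.725], [0.001, -1.0, 0.001]]
contact_force: [-1.0, -1.1, 4.3]
opening: 0.0136
clock: 14.25
eef_pos: [0.5577, 0.2153, 0.1053]
eef_rot: [[0.725, 0.001, 0.689], [-0.689, 0.0, 0.725], [0.0, -1.0, 0.001]]
contact_force: [-1.2, -1.2, 5.6]
opening: 0.0133
now [0.5577 0.2153 0.1053] jaw 46.453320528507504 q [ 0.3268  0.2427  1.9045 -0.0001  0.9934 -0.484 ] t 14.25 F [-1.1791 -1.2074  5.5924] open 0.013335693043981812
shift mm [-1.3905  2.3482 -1.0506] turn [-0.001   1.282  -0.0001]
[-0.1860191   0.29767878 -0.16036449]
```

Gripped (13.3 mm). Turning clockwise.

```bash
python3 -m inch '[[1,0,0,0,0,0.07,0],[1,0,0,0,0,0.14,0],[1,0,0,0,0,0.21,0],[1,0,0,0,0,0.28,0],[1,0,0,0,0,0.35,0],[1,0,0,0,0,0.42,0],[1,0,0,0,0,0.49,0],[1,0,0,0,0,0.56,0],[1,0,0,0,0,0.63,0],[1,0,0,0,0,0.7,0]]' | tail -2;python3 -m inch '[[1,0,0,0,0,0.07,0],[1,0,0,0,0,0.14,0],[1,0,0,0,0,0.21,0],[1,0,0,0,0,0.28,0],[1,0,0,0,0,0.35,0],[1,0,0,0,0,0.42,0],[1,0,0,0,0,0.48,0],[1,0,0,0,0,0.53,0],[1,0,0,0,0,0.56,0],[1,0,0,0,0,0.56,0]]'; python3 go.py .556 .2155 .103 -27; python3 -c "
from plant import r;print(r.sense()['wrist_torque'])"
```

```text
contact_force: [-4.2, -2.4, 8.3]
opening: 0.0139
clock: 16.25
eef_pos: [0.5562, 0.215, 0.1053]
eef_rot: [[-0.433, -0.002, 0.901], [-0.901, -0.001, -0.433], [0.002, -1.0, -0.002]]
contact_force: [-6.5, -2.1, 10.1]
opening: 0.0143
now [0.5562 0.215  0.1053] jaw -25.683872319730146 q [ 0.3272  0.2421  1.9054 -0.0002  0.9966  0.7756] t 16.25 F [-6.4623 -2.1415 10.1338] open 0.014253769633783036
shift mm [-0.3481  2.2978 -0.3766] turn [0.0016 0.023  0.0018]
[-0.27798146  0.98858961  0.25525106]
```

```bash
cat > st.py <<'E'
from h import *
s=r.sense();R=s["eef_rot"];print("jaw",round(np.degrees(np.arctan2(R[1,2],R[0,2])),2),s["wrist_torque"].round(3),"q6",round(s["joints"][5],4),"tau6",round(s["joint_torque"][5],3),"t",s["clock"])
E
python3 -m inch '[[1,0,0,0,0,0.03,0],[1,0,0,0,0,0.03,0]]'|tail -2; python3 st.py;python3 -m inch '[[1,0,0,0,0,0.04,0],[1,0,0,0,0,0.04,0]]'|tail -2; python3 st.py;python3 -m inch '[[1,0,0,0,0,0.04,0],[1,0,0,0,0,0.04,0]]'|tail -2; python3 st.py
```

```text
contact_force: [-7.2, -1.8, 9.2]
opening: 0.0136
jaw -27.39 [-0.317  1.029  0.355] q6 0.8054 tau6 0.471 t 16.45
contact_force: [-7.6, -1.4, 8.5]
opening: 0.0136
jaw -29.7 [-0.3    1.026  0.253] q6 0.8457 tau6 0.492 t 16.65
contact_force: [-6.0, -1.8, 9.5]
opening: 0.0137
jaw -31.99 [-0.235  1.076  0.278] q6 0.8857 tau6 0.507 t 16.85
```

```bash
for i in 1 ; do :; done
python3 -m inch '[[1,0,0,0,0,0.04,0],[1,0,0,0,0,0.04,0]]'|tail -2; python3 st.py;python3 -m inch '[[1,0,0,0,0,0.04,0],[1,0,0,0,0,0.04,0]]'|tail -2; python3 st.py;python3 -m inch '[[1,0,0,0,0,0.04,0],[1,0,0,0,0,0.04,0]]'|tail -2; python3 st.py;python3 -m inch '[[1,0,0,0,0,0.04,0],[1,0,0,0,0,0.04,0]]'|tail -2; python3 st.py
python3 -c "
from h import *
snap('wrist','w10.png')"
```

```text
contact_force: [-6.0, -2.1, 9.9]
opening: 0.0138
jaw -34.28 [-0.256  1.042  0.326] q6 0.9256 tau6 0.527 t 17.05
contact_force: [-7.6, -2.4, 11.4]
opening: 0.0135
jaw -36.48 [-0.434  1.253  0.807] q6 0.9646 tau6 1.035 t 17.25
contact_force: [-7.6, -1.2, 10.9]
opening: 0.0139
jaw -38.63 [-0.397  1.263  1.687] q6 1.0028 tau6 1.944 t 17.45
contact_force: [-8.2, -1.5, 11.8]
opening: 0.0138
jaw -40.78 [-0.357  1.273  2.558] q6 1.0412 tau6 2.75 t 17.65
```

View pics/w10.png

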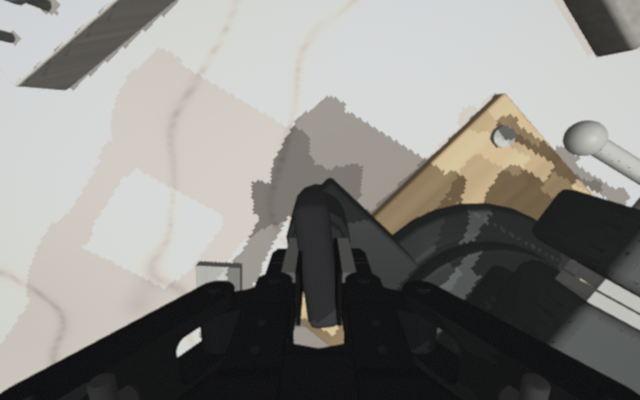

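The torque jumps past −36°, up to 2.6 N m: the stop is reached and the clamp is fully tight. I'll relax the wind-up (without turning the bar back), open and lift.

```bash
python3 -m inch '[[1,0,0,0,0,-0.04,0],[1,0,0,0,0,-0.08,0],[1,0,0,0,0,-0.08,0]]'|tail -2; python3 st.py; python3 -m inch '[[0.4,0,0,0,0,-0.01,0],[0,0,0,0,0,-0.01,0],[0,0,0,0,0,-0.01,0],[0,0,0,0,0,-0.01,0],[-1,0,-40,0,0,-0.01,0],[-1,0,-90,0,0,-0.01,0],[-1,0,-90,0,0,-0.01,0],[-1,0,-90,0,0,-0.01,0]]'; python3 go.py .45 .42 .23 -37; python3 -c "
from h import *
snap('wrist','w11.png')"
```

```text
contact_force: [-7.5, -3.0, 9.5]
opening: 0.0135
jaw -36.39 [-0.509  1.237  0.849] q6 0.9631 tau6 0.587 t 18.0
clock: 18.8
eef_pos: [0.5588, 0.2157, 0.1965]
eef_rot: [[-0.588, 0.004, 0.808], [-0.808, 0.001, -0.589], [-0.004, -1.0, 0.003]]
contact_force: [0.4, -0.4, 0.0]
opening: 0.0851
now [0.5588 0.2157 0.1965] jaw -36.05129065131502 q [0.3268 0.1539 1.828  0.     1.1551 0.956 ] t 18.8 F [ 0.4131 -0.4465  0.0045] open 0.0851116090084461
shift mm [-101.279   -33.6618 -208.1325] turn [-0.0026  0.0166 -0.0038]
```

View pics/w11.png

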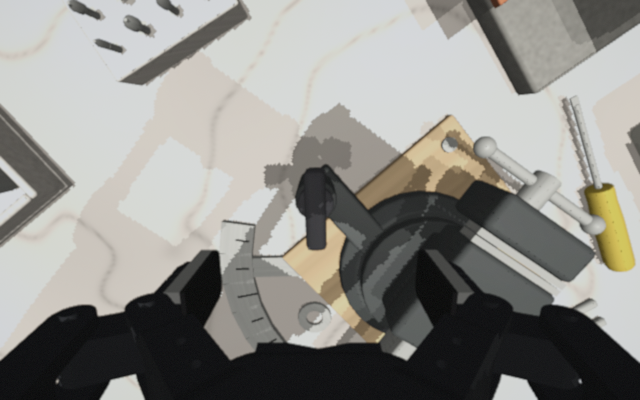

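The bar stays at the tight position. I'll move the arm clear for the final check.

```bash
python3 -m inch '[[-1,0,-40,-40,0,0,0],[-1,-50,-50,-90,0,0,0],[-1,-80,-50,-140,0,0,0],[-1,-120,-50,-190,0,0,0],[-1,-160,-50,-240,0,0,0],[-1,-200,-50,-290,0,0,0],[-1,-200,-50,-290,0,0,0],[-1,-200,-50,-290,0,0,0],[-1,-200,-50,-290,0,0,0]]'; python3 - <<'E'
from h import *
cp,im=snap('top','t11.png');snap('side','s11.png')
c=im[140:290,200:400,::-1]
cv2.imwrite("pics/t11z.png",cv2.resize(np.clip(c*1.8,0,255).astype('uint8'),None,fx=4,fy=4,interpolation=cv2.INTER_CUBIC))
E
```

```text
clock: 19.75
eef_pos: [0.4378, 0.5501, 0.2406]
eef_rot: [[-0.585, -0.004, 0.811], [-0.811, -0.003, -0.585], [0.004, -1.0, -0.001]]
contact_force: [-0.5, 0.3, -0.7]
opening: 0.0855
```

View pics/t11.png

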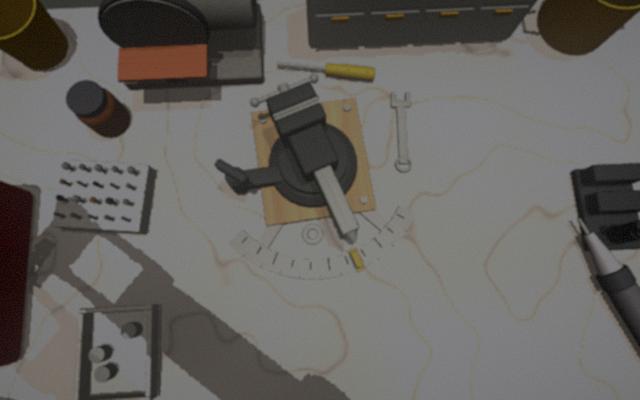

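View pics/t11z.png

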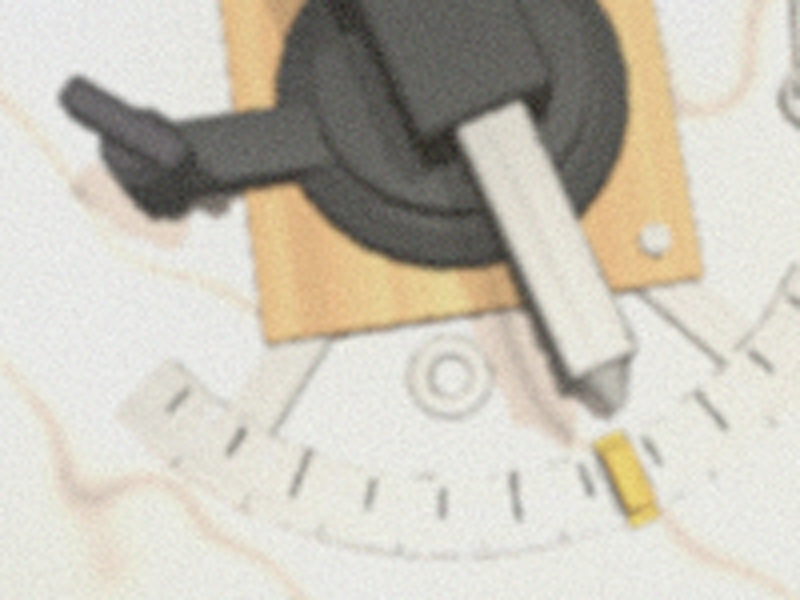

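```bash
python3 - <<'E'
from h import *
np.set_printoptions(precision=4,suppress=True)
T=r.camera_params("top");zt=lambda u,v:(200+u/4-.375,140+v/4-.375)
n=(onz(T,*zt(457,125),.1)+onz(T,*zt(522,100),.1))/2;f=(onz(T,*zt(568,375),.1)+onz(T,*zt(635,350),.1))/2;tip=onz(T,*zt(610,415),.085)
g=lambda d:np.degrees(np.arctan2(d[1],d[0]))
ax=np.array([.591,.085,0]);blk=np.array([.4115,.0168,0])
print("bar",g(n-f),"from axis",g(ax-f),g(ax-tip),"block",g(ax-blk))
a=onz(T,*zt(63,90),.108);b=onz(T,*zt(187,155),.108);print("tee",g(a-b))
E
```

```text
bar 20.040002293792764 from axis 20.631390993422084 19.3904670759295 block 20.804001756788235
tee 58.83464860598257
```

Tail and block agree within pixel noise. One check on the tee angle in w11, since the top view gave only 4° of change.

```bash
python3 - <<'E'
import cv2,numpy as np
a=cv2.imread("pics/w11.png")[150:260,260:380]
b=cv2.imread("pics/w9.png")[150:280,260:380]
f=lambda a:cv2.resize(np.clip(a*3.0,0,255).astype('uint8'),(390,430),interpolation=cv2.INTER_CUBIC)
cv2.imwrite("pics/w11z.png",np.hstack([f(a),f(b)]))
E
```

```text
(no output)
```

View pics/w11z.png

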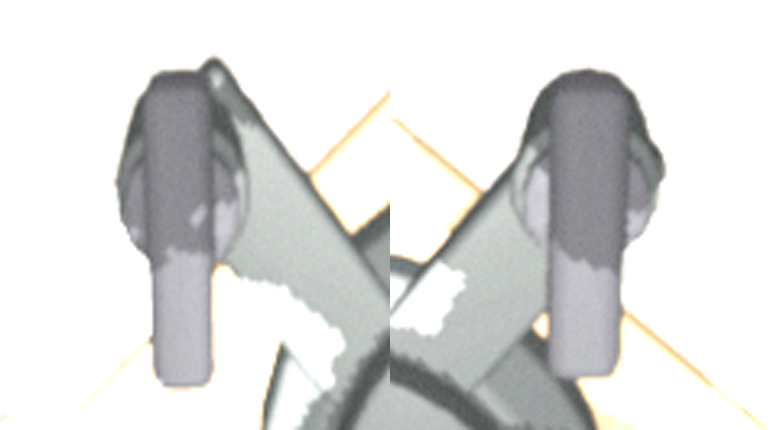

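The bar sits at about 55°, 8–9° past where it started and at the stop. Handing in.

```bash
python3 -c "
from plant import r
print(r.job_done(), r.sense()['clock'])"
```

```text
the job is handed in; nothing more can be done
the job is handed in; nothing more can be done
```

I loosened the clamp about 1.28 rad counter-clockwise, swung the vise head about 32.7° until its tail pointed at the brass index block, then turned the clamp clockwise to its stop. The robot then released everything and moved clear. I handed the job in after about 20 s of the 61 s allowed.

- **Tail on the block:** in the wrist view the tail tip and the block are in the same pixel column. The top view puts the tail at 19.4–20.6° and the block at 20.8°, which is within pixel noise.
- **Index block:** it looks unmoved in the pictures, and nothing touched it.
- **Clamp tight:** torque jumped from about 0.3 to 2.6 N m at the stop. After release the wrist view shows the bar at about 55°, against about 63° at the start.
- **First grip:** on the first close the fingers caught the collar under the bar, so I opened, rose 7 mm and gripped again. Nothing moved.
- **Disagreement:** the coarse top view put the tee at 58.8°, not 55°. I trusted the wrist view and the torque.

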